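# Hold a heatsink home in the corner of a locating jig

## Robot

A 6-joint arm with a two-finger parallel gripper is mounted at the origin on a cart in front of the work surface, level with it; the furniture and walls round the work are solid. World frame = base frame: x ahead of the robot, y to its left, z up, the work surface at z = 0. Lengths are in m, angles in rad, forces in N, time in s.
With the tool pointing down it reaches from about 0.35 to 0.925 m from the base axis. Payload 6.4 kg.
Tool frame: the origin (TCP) lies midway between the tips of the shut fingers; the grasp point (between the pads) lies 19 mm behind it (arm.grasp_offset is the distance from the TCP to the grasp point, in m); z points along the fingers, y is the line along which they close (so a half turn about z gives the same grasp; the last joint's range is limited). The gripper opens to 94 mm and grips with 3 to 60 N. Pads are 16 mm wide; open, the fingers measure 119 mm over their backs; the gripper's body (75 mm by 177 mm) begins 78 mm behind the grasp point.
Start: joints at [-1.481, 0.245, 1.558, -0, 1.339, -0.174], TCP at [0.169, -0.628, 0.205] pointing down, gripper open.
Joint ranges: [-3.13, 3.13], [-1.02, 2.26], [0.13, 2.54], [-0.95, 4.09], [0.21, 2.88], [-2.74, 2.74]. Speed limits (rad/s): [2.57, 2.57, 3.14, 3.14, 3.14, 3.14].

## Interface

Orientations are given as a unit quaternion [w, x, y, z].
In Python, from plant import arm, eyes, job_done gives the robot as it stands.
- The arm moves only by the tool carry_out, never from a script. Its argument "deltas" is a list that holds one entry, the list of rows, each a list of 7 numbers: the shift along the tool's x, y, z scaled (see below), then the turn, a rotation vector about the tool's x, y, z scaled (see below), then the opening, from -1 (shut) to 1 (fully open). In form: [[[dx, dy, dz, wx, wy, wz, jaw], ...]]. A call has 1 to 12 rows; each row shifts and turns the commanded pose from where the row before left it, along the tool's axes as they then stand; what a row does not reach is not made up. The controller multiplies each number of a shift by 0.04 m and each number of a turn by 10 degrees. A row lasts 1/8 s, in which the tool goes at most 62.5 mm and 10.7 degrees, less where a joint would pass 70% of its speed; a pose out of reach is approached as far as the arm can. A call with a number of a shift or a turn outside -1 to 1 is refused whole. A call with a gripper value outside its range is refused whole. The fingers move at their own pace and stop on an object; "newtons" is the grip in N (left out, the last holds). Time passes only in rows, so rows that do not move let the fingers close. It gives the time, the measured TCP pose, the force, the opening and the grip force at its end, in the units of the state.
- arm.state(): the state, without advancing time (a new reading comes with each control period).
- eyes.get_image(name): name is "side" or "top"; returns (picture, depth): 480x640x3 uint8, blue, green, red; 480x640 float32, m along the optical axis (not along the pixel's ray), 0 where there is no reading.
- eyes.camera_model(name): a dict with "mtx" (3x3 intrinsics, pixels), "rvec" (rotation vector, rad) and "tvec" (3), from world to camera coordinates, as OpenCV has them. Camera axes: x right, y down, z forward; pixel columns grow to the right and rows downward; lengths in m; the calibration is good to about 2 mm. A picture is of the moment at which its call begins. camera_model takes no time and is no camera call.
- job_done(): hands the job in; it is judged then, once.
The state is a dict: "time": time; "joints": joint angles; "qd": joint speeds; "tau": joint torques, N m; "tcp_pos": TCP position; "tool_rot": TCP orientation; "contact_force": force on the tool from outside, world axes, zero at the start; "ft_torque": the same for the moment, N m; "finger_gap": finger opening in m; "grasp_force": force on a finger pad.
Only numpy, scipy, OpenCV 4.12 (cv2) and the standard library are available. Lean on these libraries where they do the work, as an engineer would, in place of code of your own. Each camera call takes 0.05 s, during which the arm holds its last target. There are 200 camera calls.

## Task

Pick up the small black finned heatsink and set it flat, fins up, on the aluminium locating jig, with its long side against the long fixed fence and its short side against the sprung end stop. Push it firmly, but without ramming it, into that corner until the end stop has gone all the way home and the heatsink bears flush on both, and finish while still holding it pressed there: do not let go. Leave the other things on the bench where they are.

Things in the scene. Friction and masses are not known exactly. Their poses are not given: they have to be found in the camera images.
- heatsink_centre (a point): Centre (11 mm above the underside) of the loose black finned heatsink, 28 mm along its x, 40 mm along its y, 22 mm high, 24 to 50 g. 4 mm base; eight upright fins run along x, outer fin faces at y = -19 and +19 mm, base edges at -20 and +20. Stands fins up on the bench near a transformer and a magnifier, with which it may have swapped places. z up; half a turn about z is no difference.
- jig: Aluminium locating jig fixed to the bench, in varying place and yaw: plate 100 (x) by 130 (y) by 8 mm; origin at the centre of its underside, z up. Fence, end stop and a fixed block behind the stop (y -58 to -44 mm) stand on it, all 7 mm high (tops 15 mm above the bench): fingers holding the upper 13 mm of the heatsink pass above them. The rest is clear.
- fence: Fixed dark steel bar on the jig's far (+x) edge, 10 (x) by 110 (y) by 7 mm high; origin at the centre of its underside, axes as the jig's. Its working face looks to -x, 5 mm to -x of this origin (jig x = +33 mm). The heatsink's 40 mm side goes against it.
- end_stop (a joint): Sprung dark steel block on the jig, jig x -12 to +28 mm, 14 mm deep, 7 mm high; its working face looks to +y, at jig y = -22 mm at rest. Value in m: 0 at rest, grows as it is pushed to -y; spring 2 N at rest, 5.2 N at 0.008 (home, hard limit); springs back if not held. The heatsink's 28 mm side goes against it; when home its centre is at jig x +19, y -10 mm.
- corner (a point): Point on the jig plate's top where the planes of the fence face and the end stop's rest face meet (jig x = +33, y = -22, z = +8 mm); axes as the jig's.
- coil_centre (a point): Centre of a loose yellow and black transformer, 26 x 38 x 37 mm: a bystander, leave it alone.
- magnifier_centre (a point): Centre of a loose black cylindrical stand magnifier, diameter 38, height 38 mm: a bystander, leave it alone.
- spool_centre (a point): Centre of a loose spool of solder, 59 x 64 x 44 mm, beyond the jig: a bystander, leave it alone.
Not all that is in view belongs to the job. Of the things that look like the part that bears heatsink_centre, the smaller one is meant.

How it is judged:
By the outcome, as a careful person would: the job done as asked, in the order asked, and still so for the second after the job is handed in, while the arm keeps its last pose, push and grip.
It also fails if it takes over 51 s, if anything falls off the work surface, if the arm or the gripper's body presses on something with over 40 N, if the wrist force passes 120 N, or if a joint passes its speed limit or range.

## Working session

There is one attempt and no reset: what is moved stays moved. The work goes in short steps, Python scripts to look and compute and a tool call to move; the robot and the scene stay as the last step left them, time stands still between calls to the robot, and variables do not carry over. Pictures are saved under pics/ and viewed, at most 10 in all, crops included, and the job is handed in when it is done.

Besides the shell and the picture viewer there is one more tool, called after ">>>" as name([rows], argument=value, ...), one row to a line, values as JSON. carry_out: Moves the arm, as the interface text tells. Its arguments: {"type":"object","properties":{"deltas":{"type":"array","items":{"type":"array","items":{"type":"array","items":{"type":"number"}}}},"newtons":{"type":"number"}},"required":["deltas"]}

```bash
mkdir -p pics; cat > h.py <<'E'
import numpy as np, cv2
from plant import arm, eyes, job_done
def grab(n):
    im,d=eyes.get_image(n); np.savez('%s.npz'%n,im=im,d=d); return im,d
def world(n,d):
    m=eyes.camera_model(n); R=cv2.Rodrigues(np.array(m['rvec'],float))[0]; t=np.array(m['tvec'],float).ravel(); K=np.array(m['mtx'])
    v,u=np.mgrid[0:480,0:640]
    c=np.stack([(u-K[0,2])/K[0,0]*d,(v-K[1,2])/K[1,1]*d,d],-1)
    return (c-t)@R
E
python3 - <<'E'
from h import *
for n in('top','side'):
    im,d=grab(n); cv2.imwrite('pics/%s0.png'%n,im)
print(arm.state())
E
```

```text
{'time': 0.1, 'joints': array([-1.48109830e+00,  2.45758043e-01,  1.55886775e+00, -2.47121447e-05,
        1.33870050e+00, -1.74100170e-01]), 'qd': array([ 0.00023503, -0.00056076, -0.00448874,  0.00108906,  0.00167392,
       -0.00089062]), 'tau': array([ 5.05975931e-04, -4.16915953e+01, -3.15527308e+01,  6.87236432e-02,
        3.10152071e-02, -6.52547942e-05]), 'tcp_pos': array([ 0.1694373 , -0.62697305,  0.20445982]), 'tool_rot': array([-8.66556599e-04,  9.91313170e-01,  1.31519760e-01,  2.45583340e-05]), 'contact_force': array([ 0.02309213, -0.34291194, -0.3319862 ]), 'ft_torque': array([ 0.01166786, -0.02913281, -0.02459074]), 'grasp_force': 0.0, 'finger_gap': 0.09423056857262757}
```

View pics/top0.png

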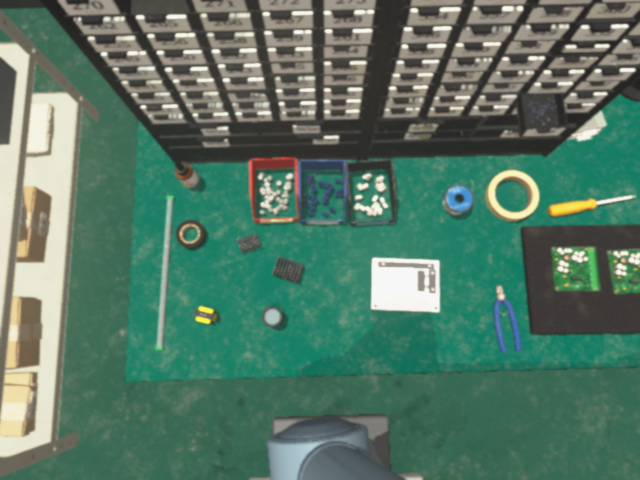

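View pics/side0.png

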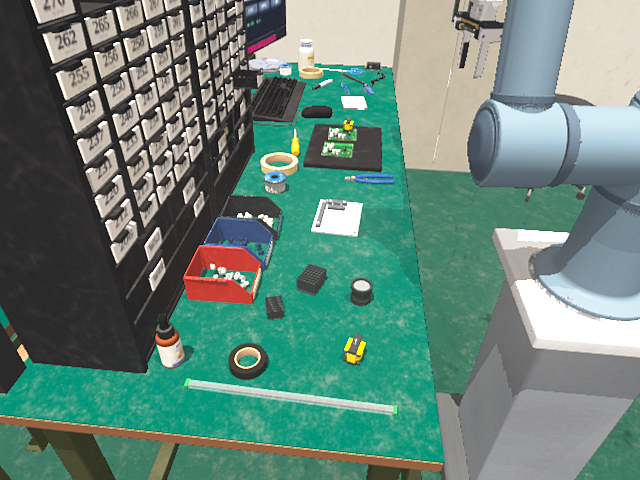

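The top view shows two finned heatsinks, a small one at (249,243) and a larger one at (289,270). The jig is at (405,285), with the fence along its upper edge and the sprung stop at the right. Next I'll measure both.

```bash
python3 - <<'E'
from h import *
z=np.load('top.npz'); im,d=z['im'],z['d']; W=world('top',d)
def pr(u,v): print((u,v),W[v,u].round(4))
for p in [(249,243),(289,270),(405,300),(350,330),(273,317),(205,315),(459,200),(320,460)]: pr(*p)
# heatsinks: points above the bench
for n,(u0,v0,u1,v1) in dict(small=(230,228,268,256),big=(268,252,312,292)).items():
    w=W[v0:v1,u0:u1].reshape(-1,3); w=w[w[:,2]>0.007]
    r=cv2.minAreaRect((w[:,:2]*1000).astype(np.float32)); print(n,len(w),r,w[:,2].max(),np.median(w[:,2]))
w=W[250:320,360:450].reshape(-1,3); 
for a in(0.004,0.011): 
    q=w[w[:,2]>a]; print('jig',len(q),cv2.minAreaRect((q[:,:2]*1000).astype(np.float32)),np.median(q[:,2]))
a=cv2.resize(im[250:320,362:452],None,fx=8,fy=8,interpolation=cv2.INTER_CUBIC)
cv2.imwrite('pics/jig.png',a)
cv2.imwrite('pics/hs.png',cv2.resize(im[225:295,230:320],None,fx=8,fy=8,interpolation=cv2.INTER_CUBIC))
E
```

```text
(249, 243) [0.587  0.1535 0.0195]
(289, 270) [0.5315 0.0761 0.02  ]
(405, 300) [ 0.4685 -0.146   0.008 ]
(350, 330) [ 0.4145 -0.0378  0.0049]
(273, 317) [0.4415 0.106  0.0364]
(205, 315) [0.449  0.2332 0.0339]
(459, 200) [ 0.6648 -0.2657  0.0112]
(320, 460) [0.2639 0.0202 0.3846]
small 202 ((511.8974914550781, 80.47599029541016), (273.31854248046875, 80.23150634765625), 45.25782775878906) 0.9632177997295461 0.02016124342848486
big 449 ((472.6331481933594, 68.87294006347656), (185.89764404296875, 87.92842864990234), 8.503535270690918) 0.9632177997295461 0.02525112495618766
jig 4466 ((476.0209045410156, -113.86787414550781), (245.82347106933594, 184.76748657226562), 88.35342407226562) 0.008124233781391068
jig 846 ((483.4797668457031, -92.26129150390625), (122.0547103881836, 255.66510009765625), 17.295564651489258) 0.014673245101557639
```

View pics/jig.png

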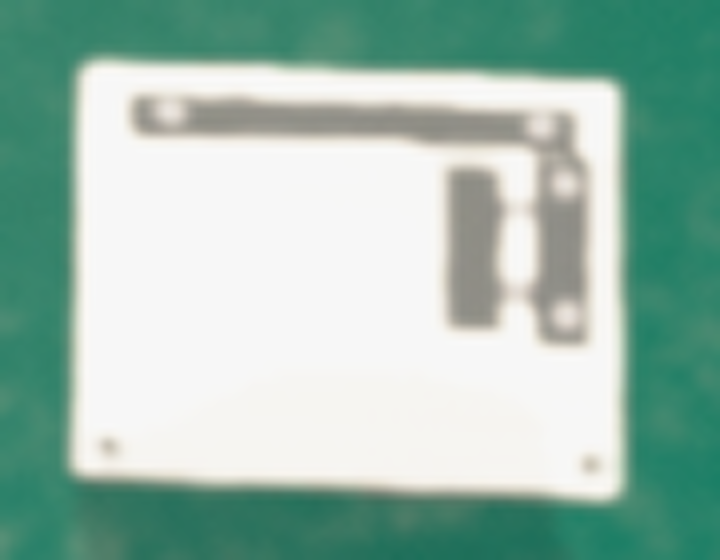

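View pics/hs.png

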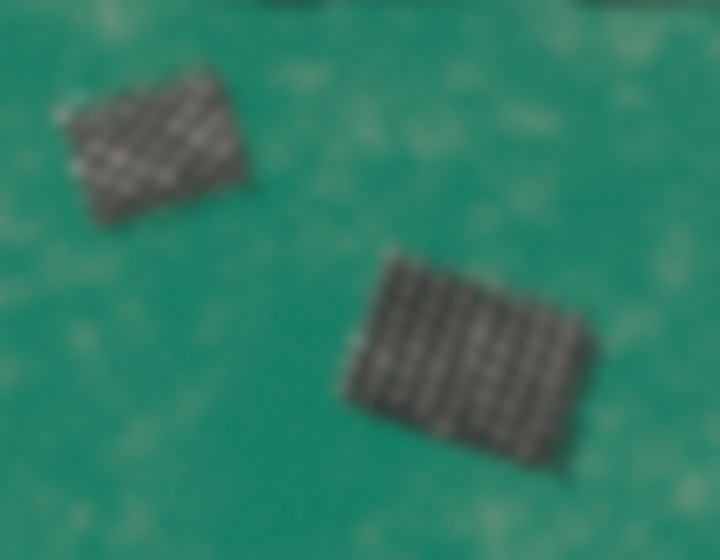

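The crop shows the jig's fence along its top edge (world +x) and the stop at the right (world −y), with a small negative yaw. The small heatsink's corners are near crop (65,115), (205,70), (245,180) and (100,220), so its yaw is about +18°.

```bash
cat >> h.py <<'E'
def ray(n,u,v,z):
    m=eyes.camera_model(n); R=cv2.Rodrigues(np.array(m['rvec'],float))[0]; t=np.array(m['tvec'],float).ravel(); K=np.array(m['mtx'])
    c=-R.T@t; q=R.T@np.linalg.solve(K,[u,v,1.]); return (c+q*(z-c[2])/q[2])[:2]
E
python3 - <<'E'
from h import *
for n,pts,o,z in (('small',[(65,115),(205,70),(245,180),(100,220)],(230,225),.018),):
    P=np.array([ray('top',o[0]+(u+.5)/8-.5,o[1]+(v+.5)/8-.5,z) for u,v in pts]); print(P.round(4),P.mean(0))
    e=(P[0]-P[1]+P[3]-P[2]); print('len',np.linalg.norm(P-np.roll(P,1,0),axis=1),'yaw',np.degrees(np.arctan2(-e[0],e[1])))
g=lambda u,v,z:ray('top',362+(u+.5)/8-.5,250+(v+.5)/8-.5,z)
P=np.array([g(*p,.008) for p in [(78,62),(622,80),(622,500),(70,478)]]); print('jig',P.round(4),P.mean(0),np.linalg.norm(P-np.roll(P,1,0),axis=1))
e=P[0]-P[1]+P[3]-P[2]; a=np.arctan2(-e[0],e[1]); print('yaw',np.degrees(a))
X=np.array([np.cos(a),np.sin(a)]);Y=np.array([-X[1],X[0]]);c=P.mean(0)
for nm,p in dict(fenceL=(135,132),fenceR=(530,143),stopT=(449,170),stopB=(449,325)).items():
    q=g(*p,.015)-c; print(nm,q@X,q@Y)
for n in('top','side'):
    z=np.load(n+'.npz');d=z['d'];W=world(n,d)
    ok=(d>0)
    for nm,c0,r,lo,hi in(('hs',(.587,.1535),.035,.009,.04),('jig',c,.1,.004,.03)):
        s=ok&(np.hypot(W[...,0]-c0[0],W[...,1]-c0[1])<r)&(W[...,2]>lo)&(W[...,2]<hi); w=W[s]
        print(n,nm,len(w),cv2.minAreaRect((w[:,:2]*1000).astype(np.float32)),np.percentile(w[:,2],[5,50,95]))
E
```

```text
[[0.5961 0.1758]
 [0.6064 0.1416]
 [0.5786 0.1318]
 [0.5697 0.1672]] [0.58770921 0.15410283]
len [0.02779864 0.03578597 0.02945701 0.0364276 ] yaw 15.459795992853373
jig [[ 0.5539 -0.085 ]
 [ 0.5456 -0.218 ]
 [ 0.4435 -0.2104]
 [ 0.4525 -0.0782]] [ 0.49890241 -0.14791144] [0.10157843 0.13333916 0.10236805 0.13248608]
yaw -3.726329564553697
fenceL 0.03277689907970402 0.0528916167424508
fenceR 0.033580069133419384 -0.04289342836671781
stopT 0.02624323077787687 -0.023256042979699215
stopB -0.011404232645744455 -0.02322483116924594
top hs 169 ((589.0877075195312, 156.2975616455078), (28.38373374938965, 36.71809005737305), 16.631118774414062) [0.01084765 0.02070284 0.02389355]
top jig 5135 ((498.8674011230469, -148.29415893554688), (198.80738830566406, 197.6908721923828), 87.82316589355469) [0.00426392 0.00756358 0.01561765]
side hs 353 ((590.7107543945312, 156.63522338867188), (28.23244857788086, 38.81249237060547), 15.612787246704102) [0.0109994  0.02107488 0.02401421]
side jig 2785 ((498.4538879394531, -147.19935607910156), (198.6092071533203, 197.14755249023438), 65.99900817871094) [0.00417142 0.00762005 0.01626873]
```

>>> carry_out([
  [[0.9,-0.95,0,0,0,0,0.3],[0.9,-0.95,0,0,0,0,0.3],[0.9,-0.95,0,0,0,0,0.3],[0.9,-0.95,0,0,0,0,0.3],[0.9,-0.95,0,0,0,0,0.3],[0.9,-0.95,0,0,0,0,0.3],[0.9,-0.95,0,0,0,0,0.3],[0.9,-0.95,0,0,0,0,0.3],[0.9,-0.95,0,0,0,0,0.3],[0.9,-0.95,0,0,0,0,0.3],[0.9,-0.95,0,0,0,0,0.3],[0.9,-0.95,0,0,0,0,0.3]],
])

```text
time: 1.6
tcp_pos: [0.468, -0.0729, 0.2053]
tool_rot: [0.0, 0.991, 0.132, -0.0]
contact_force: [0.5, 0.2, 0.2]
finger_gap: 0.061
grasp_force: 0.0
```

```bash
cat >> h.py <<'E'
from scipy.spatial.transform import Rotation as Ro
def st():
    s=arm.state(); R=Ro.from_quat(s['tool_rot'],scalar_first=True).as_matrix()
    print('t',round(s['time'],2),'p',s['tcp_pos'].round(4),'F',s['contact_force'].round(2),'T',s['ft_torque'].round(2),'gap',round(s['finger_gap'],4),'g',round(s['grasp_force'],1),'yaw_y',round(np.degrees(np.arctan2(-R[1,1],-R[0,1])),2),'z',R[:,2].round(4))
    return s,R
def to(x,y,z,yaw_y):
    s,R=st(); u=R.T@(np.array([x,y,z])-s['tcp_pos'])/.04
    print('need',u.round(2),'turn z units',round(-(yaw_y-np.degrees(np.arctan2(-R[1,1],-R[0,1])))/10,2))
E
python3 - <<'E'
from h import *
to(.589,.156,.205,106)
for n in('top','side'):
    z=np.load(n+'.npz');d=z['d'];W=world(n,d);
    s=(d>0)&(W[...,0]>.53)&(W[...,0]<.66)&(W[...,1]>.06)&(W[...,1]<.26); w=W[s]
    print(np.percentile(w[:,2],[50,95,99,100])); q=w[(w[:,2]>.03)]; print(len(q),q.min(0) if len(q) else 0,q.max(0) if len(q) else 0)
E
```

```text
t 1.6 p [ 0.468  -0.0729  0.2053] F [0.45 0.19 0.25] T [-0.01 -0.02  0.03] gap 0.061 g 0.0 yaw_y 105.12 z [-1.e-04 -1.e-04 -1.e+00]
need [ 4.41 -4.74  0.01] turn z units -0.09
[0.00384744 0.02147543 0.02949078 0.054233  ]
55 [0.53053678 0.0619397  0.03003523] [0.65965492 0.14579089 0.054233  ]
[0.00464885 0.02576984 0.03308965 0.05576244]
136 [0.53061319 0.06017438 0.03002154] [0.65994552 0.14662854 0.05576244]
```

>>> carry_out([
  [[0.88,-0.95,0,0,0,-0.1,0.3],[0.88,-0.95,0,0,0,0,0.3],[0.88,-0.95,0,0,0,0,0.3],[0.88,-0.95,0.4,0,0,0,0.3],[0.88,-0.95,1,0,0,0,0.3],[0,0,1,0,0,0,0.3],[0,0,1,0,0,0,0.3],[0,0,0,0,0,0,0.3],[0,0,0,0,0,0,0.3]],
])

```text
time: 2.72
tcp_pos: [0.5847, 0.1542, 0.0727]
tool_rot: [0.0, 0.99, 0.14, 0.001]
contact_force: [-0.6, 0.8, 0.6]
finger_gap: 0.0614
grasp_force: 0.0
```

```bash
python3 - <<'E'
from h import *
to(.5895,.156,.0105,106)
im,d=grab('side'); cv2.imwrite('pics/s1.png',cv2.resize(im[220:370,200:400],None,fx=4,fy=4,interpolation=cv2.INTER_CUBIC))
E
```

```text
t 2.73 p [0.5847 0.1542 0.0727] F [-0.64  0.85  0.57] T [-0.03  0.03  0.03] gap 0.0614 g 0.0 yaw_y 106.1 z [ 1.9e-03  2.0e-04 -1.0e+00]
need [ 0.13 -0.01  1.56] turn z units 0.01
```

View pics/s1.png

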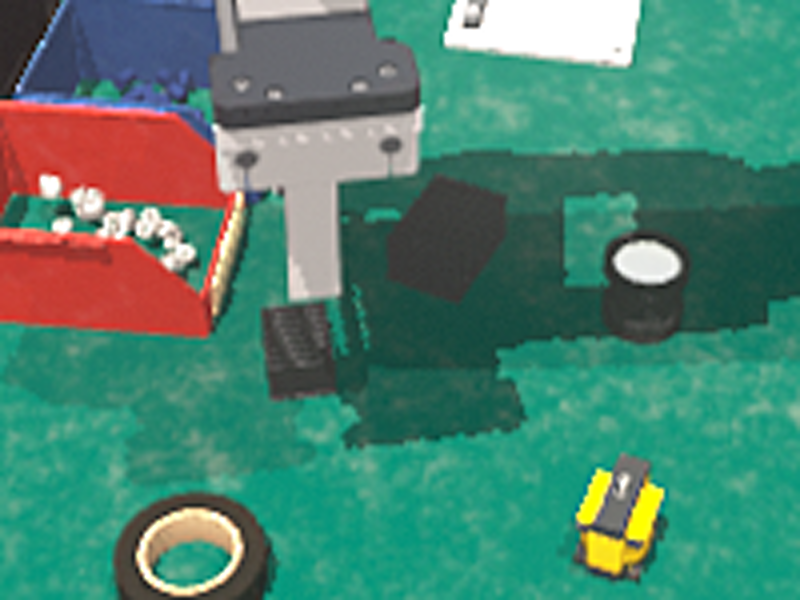

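The fingers hang over the small heatsink (crop 300,345), clear of the larger one and the red bin, so I'll go down and grip.

>>> carry_out([
  [[0.13,0,0.6,0,0,0,0.3],[0,0,0.6,0,0,0,0.3],[0,0,0.3,0,0,0,0.3],[0,0,0,0,0,0,0.3],[0,0,0,0,0,0,0.3]],
], newtons=25)

```text
time: 3.4
tcp_pos: [0.5899, 0.1557, 0.0128]
tool_rot: [0.0, 0.99, 0.14, 0.001]
contact_force: [0.3, 0.0, 0.9]
finger_gap: 0.061
grasp_force: 0.0
```

```bash
python3 - <<'E'
from h import *
to(.5895,.156,.0105,106)
E
```

```text
t 3.4 p [0.5899 0.1557 0.0128] F [0.28 0.04 0.93] T [ 0.05 -0.01  0.02] gap 0.061 g 0.0 yaw_y 106.11 z [ 2.5e-03  2.0e-04 -1.0e+00]
need [-0.01 -0.01  0.06] turn z units 0.01
```

>>> carry_out([
  [[0,0,0.06,0,0,0,0.3],[0,0,0,0,0,0,-1],[0,0,0,0,0,0,-1],[0,0,0,0,0,0,-1],[0,0,0,0,0,0,-1],[0,0,0,0,0,0,-1],[0,0,0,0,0,0,-1]],
])

```text
time: 4.28
tcp_pos: [0.5888, 0.1557, 0.0089]
tool_rot: [0.0, 0.99, 0.14, 0.0]
contact_force: [-0.4, -0.1, 2.1]
finger_gap: 0.0365
grasp_force: 25.0
```

```bash
python3 - <<'E'
from h import *
st()
E
```

```text
t 4.28 p [0.5888 0.1557 0.0089] F [-0.44 -0.13  2.05] T [0.   0.06 0.01] gap 0.0365 g 25.0 yaw_y 106.11 z [ 1.e-04 -0.e+00 -1.e+00]
```

>>> carry_out([
  [[0,0,-0.5,0,0,0,-1],[0,0,-0.8,0,0,0,-1],[0,0,-0.7,0,0,0,-1],[-0.49,0.81,0,0,0,0,-1],[-0.49,0.81,0,0,0,0,-1],[-0.49,0.81,0,0,0,0,-1],[-0.49,0.81,0,0,0,0,-1],[-0.49,0.81,0,0,0,0,-1],[-0.49,0.81,0,0,0,0,-1],[-0.49,0.81,0,0,0,0,-1],[-0.49,0.81,0,0,0,0,-1]],
])

```text
time: 5.65
tcp_pos: [0.5101, -0.1382, 0.0903]
tool_rot: [0.001, 0.99, 0.14, 0.001]
contact_force: [0.7, 0.1, 0.0]
finger_gap: 0.0369
grasp_force: 25.0
```

>>> carry_out([
  [[0,0,0,0,0,0.66,-1],[0,0,0,0,0,0.66,-1],[0,0,0,0,0,0.66,-1],[0,0,0,0,0,0,-1]],
])

```text
time: 6.15
tcp_pos: [0.5105, -0.1371, 0.09]
tool_rot: [0.0, 1.0, -0.032, 0.001]
contact_force: [-0.4, -0.7, -0.9]
finger_gap: 0.0363
grasp_force: 25.0
```

```bash
python3 - <<'E'
from h import *
to(.5085,-.1366,.05,86.3)
im,d=grab('side'); cv2.imwrite('pics/s2.png',cv2.resize(im[150:270,260:420],None,fx=5,fy=5,interpolation=cv2.INTER_CUBIC))
W=world('side',d); 
# held heatsink points below the fingers
p=arm.state()['tcp_pos']
s=(d>0)&(np.hypot(W[...,0]-p[0],W[...,1]-p[1])<.035)&(W[...,2]>p[2]-.012)&(W[...,2]<p[2]+.014); w=W[s]; print(len(w),w.min(0),w.max(0),p)
E
```

```text
t 6.15 p [ 0.5105 -0.1371  0.09  ] F [-0.37 -0.67 -0.86] T [ 0.01 -0.   -0.01] gap 0.0363 g 25.0 yaw_y 86.39 z [ 1.5e-03 -7.0e-04 -1.0e+00]
need [-0.05 -0.01  1.  ] turn z units 0.01
124 [ 0.49838985 -0.15618142  0.08245316] [ 0.5272276  -0.10422682  0.10374946] [ 0.51041104 -0.13700745  0.08984508]
```

View pics/s2.png

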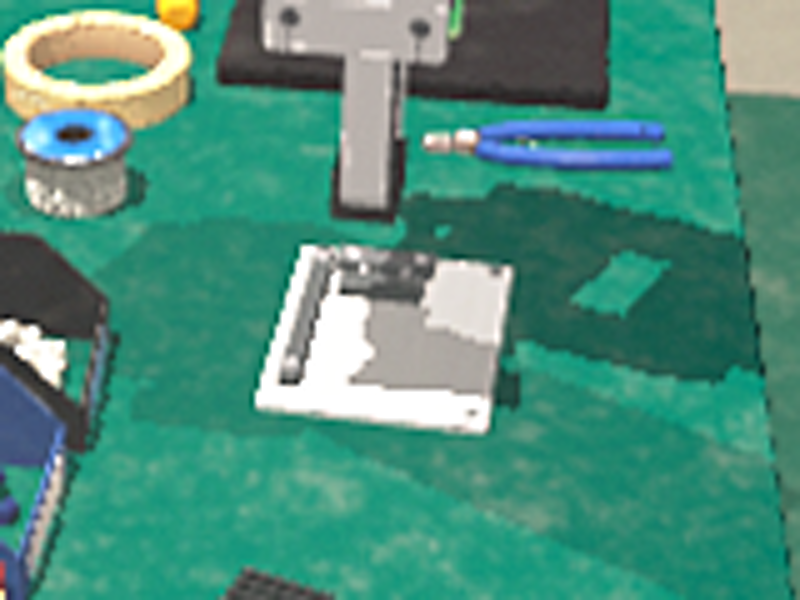

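The heatsink is held behind the finger at crop (370,200), level and over the jig. I'll refine the jig's yaw from the plate edges while I lower.

>>> carry_out([
  [[-0.05,0,0.7,0,0,0,-1],[0,0,0.7,0,0,0,-1],[0,0,0.3,0,0,0,-1],[0,0,0,0,0,0,-1],[0,0,0,0,0,0,-1]],
])

```text
time: 6.82
tcp_pos: [0.509, -0.1372, 0.0221]
tool_rot: [0.0, 0.999, -0.032, 0.001]
contact_force: [-0.1, -0.1, -0.3]
finger_gap: 0.0367
grasp_force: 25.0
```

```bash
python3 - <<'E'
from h import *
st()
im=np.load('top.npz')['im']; g=cv2.resize(im[:,:,2],None,fx=4,fy=4,interpolation=cv2.INTER_CUBIC)
m=np.zeros_like(g); m[250*4:322*4,362*4:452*4]=(g>150)[250*4:322*4,362*4:452*4]*255
c=max(cv2.findContours(m,cv2.RETR_EXTERNAL,cv2.CHAIN_APPROX_NONE)[0],key=cv2.contourArea)[:,0]
P=np.array([ray('top',(u+.5)/4-.5,(v+.5)/4-.5,.008) for u,v in c])*1000
r=cv2.minAreaRect(P.astype(np.float32)); print(r)
c0=np.array([498.9,-148]);a=np.radians(-3.5);R=np.array([[np.cos(a),-np.sin(a)],[np.sin(a),np.cos(a)]])
Q=(P-c0)@R
for nm,s,k in(('+x',(Q[:,0]>40)&(abs(Q[:,1])<55),0),('-x',(Q[:,0]<-40)&(abs(Q[:,1])<55),0),('+y',(Q[:,1]>55)&(abs(Q[:,0])<40),1),('-y',(Q[:,1]<-55)&(abs(Q[:,0])<40),1)):
    f=np.polyfit(Q[s,1-k],Q[s,k],1); print(nm,f[1],'yaw',-3.5+np.degrees(np.arctan(f[0]))*(-1 if k==0 else 1))
E
```

```text
t 6.83 p [ 0.509  -0.1372  0.0221] F [-0.14 -0.12 -0.29] T [-0.03  0.01 -0.04] gap 0.0367 g 25.0 yaw_y 86.34 z [ 0.0019 -0.001  -1.    ]
((499.33404541015625, -147.86111450195312), (134.1678466796875, 103.64942932128906), 86.03932189941406)
+x 51.607561275421 yaw -3.901448276790819
-x -50.76636633385149 yaw -3.8657214083510394
+y 66.64631882703267 yaw -3.432406848400513
-y -66.33243952163939 yaw -3.5090873737588217
```

>>> carry_out([
  [[0,0,0.08,0,0,0,-1],[0,0,0.04,0,0,0,-1],[0,0,0,0,0,0,-1],[0,0,0,0,0,0,-1]],
])

```text
time: 7.32
tcp_pos: [0.5085, -0.1369, 0.0169]
tool_rot: [0.0, 0.999, -0.032, 0.0]
contact_force: [-0.5, 1.0, 4.8]
finger_gap: 0.0368
grasp_force: 25.0
```

>>> carry_out([
  [[0.06,0.05,-0.005,0,0,0,-1],[0.06,0.1,0,0,0,0,-1],[0.03,0.1,0,0,0,0,-1],[0,0,0,0,0,0,-1],[0,0,0,0,0,0,-1]],
])

```text
time: 7.95
tcp_pos: [0.5141, -0.1473, 0.0169]
tool_rot: [0.0, 0.999, -0.032, 0.001]
contact_force: [-0.0, 2.0, 5.0]
finger_gap: 0.0367
grasp_force: 25.0
```

```bash
cat >> h.py <<'E'
def jf():
    s,R=st(); a=np.radians(-3.7);X=np.array([np.cos(a),np.sin(a)]);Y=np.array([-X[1],X[0]])
    q=s['tcp_pos'][:2]-[.4991,-.148]; f=s['contact_force'][:2]
    print('jig xy mm',(q@X*1000).round(1),(q@Y*1000).round(1),'F jig',(f@X).round(2),(f@Y).round(2))
E
python3 -c "
from h import *
jf()"
```

```text
t 7.95 p [ 0.5141 -0.1473  0.0169] F [-0.03  2.01  4.98] T [ 0.37 -0.03 -0.04] gap 0.0367 g 25.0 yaw_y 86.31 z [ 1.5e-03 -6.0e-04 -1.0e+00]
jig xy mm 14.9 1.6 F jig -0.16 2.0
```

>>> carry_out([
  [[0.04,0,0,0,0,0,-1],[0.02,0,0,0,0,0,-1],[0,0,0,0,0,0,-1],[0,0,0,0,0,0,-1]],
])

```text
time: 8.45
tcp_pos: [0.5142, -0.1473, 0.0169]
tool_rot: [-0.0, 0.999, -0.032, -0.002]
contact_force: [-9.0, 1.7, 13.3]
finger_gap: 0.0368
grasp_force: 25.0
```

```bash
python3 -c "
from h import *
jf()"
```

```text
t 8.45 p [ 0.5142 -0.1473  0.0169] F [-8.99  1.7  13.31] T [ 0.22  1.7  -0.04] gap 0.0368 g 25.0 yaw_y 86.37 z [-4.7e-03  2.0e-04 -1.0e+00]
jig xy mm 15.0 1.7 F jig -9.08 1.12
```

>>> carry_out([
  [[-0.02,0,-0.01,0,0,0,-1],[0,0.06,0,0,0,0,-1],[0,0.06,0,0,0,0,-1],[0,0.06,0,0,0,0,-1],[0,0.05,0,0,0,0,-1],[0,0,0,0,0,0,-1],[0,0,0,0,0,0,-1]],
])

```text
time: 9.32
tcp_pos: [0.5146, -0.1553, 0.0169]
tool_rot: [-0.001, 0.999, -0.032, 0.0]
contact_force: [0.6, 6.9, 5.9]
finger_gap: 0.0368
grasp_force: 25.0
```

```bash
python3 -c "
from h import *
jf()"
```

```text
t 9.32 p [ 0.5146 -0.1553  0.0169] F [0.65 6.93 5.91] T [ 1.29  0.02 -0.01] gap 0.0368 g 25.0 yaw_y 86.28 z [ 2.0e-04  2.2e-03 -1.0e+00]
jig xy mm 16.0 -6.2 F jig 0.2 6.96
```

>>> carry_out([
  [[0,0.05,0,0,0,0,-1],[0,0.05,0,0,0,0,-1],[0,0,0,0,0,0,-1],[0,0,0,0,0,0,-1]],
])

```text
time: 9.82
tcp_pos: [0.5144, -0.1587, 0.017]
tool_rot: [-0.002, 0.999, -0.032, 0.0]
contact_force: [0.3, 8.8, 7.1]
finger_gap: 0.0366
grasp_force: 25.0
```

```bash
python3 - <<'E'
from h import *
jf()
im,d=grab('side'); im2,d2=grab('top')
A=cv2.resize(im[185:255,300:380],(640,560),interpolation=cv2.INTER_CUBIC)
cv2.imwrite('pics/s3.png',A)
E
```

```text
t 9.82 p [ 0.5144 -0.1587  0.017 ] F [0.34 8.82 7.1 ] T [ 1.67 -0.05 -0.06] gap 0.0366 g 25.0 yaw_y 86.28 z [ 2.0e-04  3.2e-03 -1.0e+00]
jig xy mm 16.0 -9.7 F jig -0.23 8.82
```

View pics/s3.png

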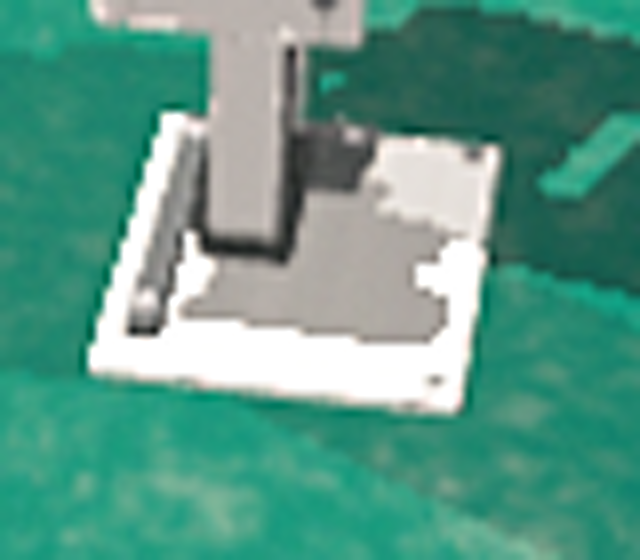

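The heatsink's lower left corner is at crop (205,248) and the fence edge is at about 180, so there is still a gap of a few mm to the fence. The earlier x force must have been friction. I'll ease the down force and go on in x.

>>> carry_out([
  [[0.03,0,-0.015,0,0,0,-1],[0.03,0,0,0,0,0,-1],[0,0,0,0,0,0,-1],[0,0,0,0,0,0,-1]],
])

```text
time: 10.42
tcp_pos: [0.5145, -0.1587, 0.017]
tool_rot: [-0.002, 0.999, -0.032, -0.003]
contact_force: [-6.0, 7.5, 10.4]
finger_gap: 0.0366
grasp_force: 25.0
```

```bash
python3 -c "
from h import *
jf()"
```

```text
t 10.43 p [ 0.5145 -0.1587  0.017 ] F [-6.02  7.48 10.42] T [ 1.29  1.3  -0.03] gap 0.0366 g 25.0 yaw_y 86.31 z [-0.0056  0.004  -1.    ]
jig xy mm 16.1 -9.7 F jig -6.49 7.07
```

>>> carry_out([
  [[0,0,-0.02,0,0,0,-1],[0,0,-0.01,0,0,0,-1],[0,0,0,0,0,0,-1]],
])

```text
time: 10.8
tcp_pos: [0.5145, -0.1587, 0.017]
tool_rot: [-0.002, 0.999, -0.032, -0.002]
contact_force: [-2.0, 5.1, 1.3]
finger_gap: 0.0368
grasp_force: 25.0
```

```bash
python3 -c "
from h import *
jf()"
```

```text
t 10.8 p [ 0.5145 -0.1587  0.017 ] F [-1.96  5.12  1.26] T [ 1.04  0.48 -0.13] gap 0.0368 g 25.0 yaw_y 86.3 z [-0.0046  0.0037 -1.    ]
jig xy mm 16.0 -9.7 F jig -2.29 4.98
```

>>> carry_out([
  [[0.03,0,0,0,0,0,-1],[0.03,0,0,0,0,0,-1],[0,0,0,0,0,0,-1]],
])

```text
time: 11.18
tcp_pos: [0.5163, -0.1588, 0.017]
tool_rot: [-0.002, 0.999, -0.032, -0.003]
contact_force: [-5.0, 6.1, 4.2]
finger_gap: 0.0368
grasp_force: 25.0
```

```bash
python3 -c "
from h import *
jf()"
```

```text
t 11.18 p [ 0.5163 -0.1588  0.017 ] F [-4.96  6.05  4.18] T [ 1.16  1.   -0.13] gap 0.0368 g 25.0 yaw_y 86.31 z [-0.0064  0.0041 -1.    ]
jig xy mm 17.8 -9.6 F jig -5.34 5.72
```

>>> carry_out([
  [[0.03,0,-0.01,0,0,0,-1],[0.03,0,-0.005,0,0,0,-1],[0,0,0,0,0,0,-1]],
])

```text
time: 11.55
tcp_pos: [0.5172, -0.1588, 0.0171]
tool_rot: [-0.002, 0.999, -0.032, -0.005]
contact_force: [-9.3, 4.9, 6.3]
finger_gap: 0.0371
grasp_force: 25.0
```

```bash
python3 - <<'E'
from h import *
jf()
im,d=grab('side')
cv2.imwrite('pics/s4.png',cv2.resize(im[185:255,300:380],(640,560),interpolation=cv2.INTER_CUBIC))
E
```

```text
t 11.55 p [ 0.5172 -0.1588  0.0171] F [-9.25  4.88  6.34] T [ 0.95  1.76 -0.04] gap 0.0371 g 25.0 yaw_y 86.33 z [-0.0102  0.0046 -0.9999]
jig xy mm 18.7 -9.6 F jig -9.55 4.28
```

View pics/s4.png

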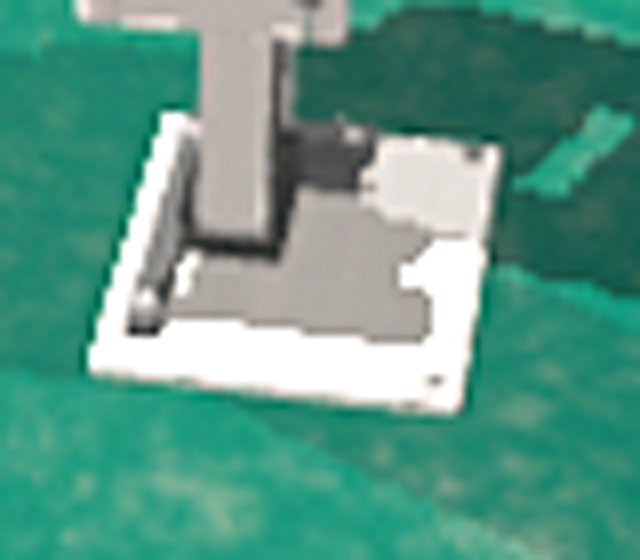

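It now sits against the fence, with its corner at (190,245) and the fence foot at about 186. x reads 18.7 against the expected 19. I'll take out the small tilt and push y fully home.

>>> carry_out([
  [[0,0,0,-0.015,0.03,0,-1],[0,0.03,0,-0.015,0.03,0,-1],[0.01,0.03,0,0,0,0,-1],[0,0,0,0,0,0,-1]],
])

```text
time: 12.1
tcp_pos: [0.5171, -0.1589, 0.017]
tool_rot: [-0.002, 0.999, -0.032, -0.001]
contact_force: [-8.9, 12.7, 9.3]
finger_gap: 0.0362
grasp_force: 25.0
```

```bash
python3 -c "
from h import *
jf()"
```

```text
t 12.1 p [ 0.5171 -0.1589  0.017 ] F [-8.93 12.73  9.28] T [ 2.49  1.74 -0.  ] gap 0.0362 g 25.0 yaw_y 86.29 z [-0.001   0.0034 -1.    ]
jig xy mm 18.7 -9.7 F jig -9.73 12.13
```

y is at the hard limit: the force rose from 4 to 12 N with no motion. To rule out stiction in x, I'll ease the down force and push x a little more.

>>> carry_out([
  [[0.02,0,-0.02,0,0.01,0,-1],[0.02,0,-0.005,-0.01,0.01,0,-1],[0,0,0,0,0,0,-1],[0,0,0,0,0,0,-1]],
])

```text
time: 12.6
tcp_pos: [0.5172, -0.1589, 0.017]
tool_rot: [-0.001, 0.999, -0.032, -0.001]
contact_force: [-10.7, 11.1, 6.5]
finger_gap: 0.0368
grasp_force: 25.0
```

```bash
python3 -c "
from h import *
jf()"
```

```text
t 12.6 p [ 0.5172 -0.1589  0.017 ] F [-10.74  11.1    6.48] T [ 2.2   2.29 -0.03] gap 0.0368 g 25.0 yaw_y 86.32 z [-0.0011  0.0017 -1.    ]
jig xy mm 18.7 -9.7 F jig -11.44 10.39
```

>>> carry_out([
  [[0.02,0,-0.005,0,0.01,0,-1],[0.01,0,-0.005,0,0.01,0,-1],[0,0,0,0,0,0,-1],[0,0,0,0,0,0,-1]],
])

```text
time: 13.1
tcp_pos: [0.5172, -0.1589, 0.017]
tool_rot: [-0.001, 0.999, -0.032, -0.0]
contact_force: [-13.7, 9.6, 8.0]
finger_gap: 0.0369
grasp_force: 25.0
```

```bash
python3 - <<'E'
from h import *
jf()
im,d=grab('side')
cv2.imwrite('pics/s5.png',cv2.resize(im[195:235,305:355],(800,640),interpolation=cv2.INTER_CUBIC)[:600])
E
```

```text
t 13.1 p [ 0.5172 -0.1589  0.017 ] F [-13.69   9.62   7.99] T [ 2.01  2.91 -0.11] gap 0.0369 g 25.0 yaw_y 86.34 z [-4.0e-04  1.9e-03 -1.0e+00]
jig xy mm 18.8 -9.7 F jig -14.29 8.72
```

View pics/s5.png

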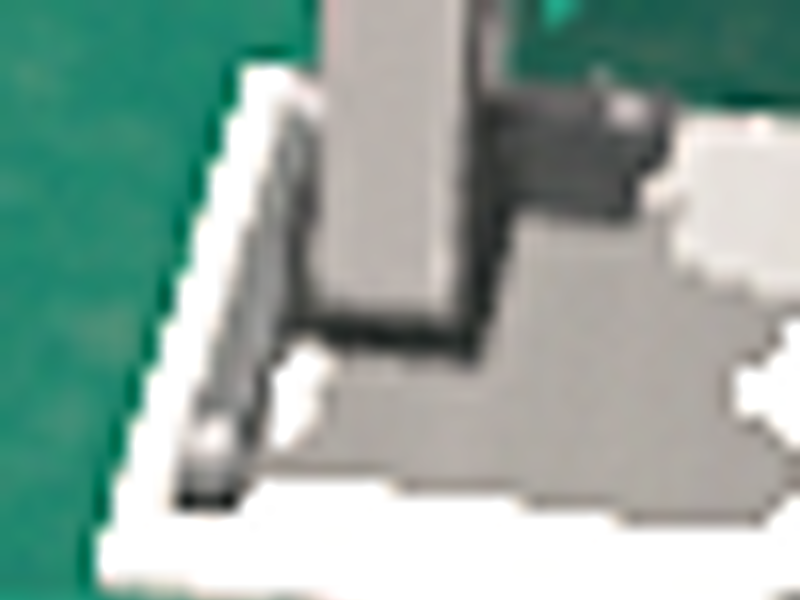

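The heatsink's edge meets the fence foot at (295,325), and x held at 14 N. Friction at the fence could be masking the end of the y stroke, so I'll ease x, push y further and check that it doesn't move.

>>> carry_out([
  [[-0.05,0,-0.01,0,-0.01,0,-1],[-0.02,0.03,0,0,0,0,-1],[0,0.03,0,-0.01,0,0,-1],[0,0.03,0,-0.01,0,0,-1],[0,0,0,0,0,0,-1],[0,0,0,0,0,0,-1]],
])

```text
time: 13.9
tcp_pos: [0.517, -0.16, 0.0172]
tool_rot: [-0.001, 0.999, -0.033, 0.002]
contact_force: [-1.3, 19.0, 1.0]
finger_gap: 0.0368
grasp_force: 25.0
```

```bash
python3 -c "
from h import *
jf()"
```

```text
t 13.9 p [ 0.517  -0.16    0.0172] F [-1.26 19.01  0.99] T [3.91 0.5  0.04] gap 0.0368 g 25.0 yaw_y 86.22 z [ 0.0049  0.0023 -1.    ]
jig xy mm 18.6 -10.9 F jig -2.48 18.89
```

y slid a further 1.2 mm to −10.9 and now carries 19 N with almost no friction elsewhere, so this is the hard limit. I'll bring back the x push.

>>> carry_out([
  [[0.03,0,0,0,0,0,-1],[0.03,-0.01,0.005,0,0,0,-1],[0,-0.01,0,0,0,0,-1],[0,0,0,0,0,0,-1],[0,0,0,0,0,0,-1]],
])

```text
time: 14.52
tcp_pos: [0.5171, -0.16, 0.0172]
tool_rot: [-0.001, 0.999, -0.032, -0.001]
contact_force: [-12.2, 16.1, 7.9]
finger_gap: 0.0362
grasp_force: 25.0
```

```bash
python3 -c "
from h import *
jf()"
```

```text
t 14.53 p [ 0.5171 -0.16    0.0172] F [-12.2   16.1    7.89] T [ 3.26  2.33 -0.07] gap 0.0362 g 25.0 yaw_y 86.28 z [-0.0013  0.0017 -1.    ]
jig xy mm 18.8 -10.8 F jig -13.22 15.28
```

```bash
python3 -c "
from h import *
print(job_done())"
```

```text
the job is handed in; nothing more can be done
None
```

I handed the job in at 14.5 s with the heatsink still gripped and pressed into the corner, fins up. The push was about 13 N on the fence and 15 N on the end stop, which I read as home because it stopped moving at 19 N; flush contact is judged from the force and torque readings, and nothing else on the bench was touched.

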